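Seat a wear-specimen carrier in the microscope stage corner and hold it

ROBOT

A 6-joint arm with a two-finger parallel gripper is mounted at the origin on the work surface. World frame = base frame: x ahead of the robot, y to its left, z up, the work surface at z = 0. Lengths are in mm, angles in rad, forces in N, time in s.
With the tool pointing down it reaches from about 375 to 925 mm from the base axis. Payload 5.7 kg.
Tool frame: the origin (TCP) lies at the very end of the fingers, on their centre line; the grasp point (between the pads) lies 19 mm behind it; z points along the fingers, y is the direction in which the jaws open and shut (so a half turn about z gives the same grasp; the last joint's range is limited). The gripper opens to 88 mm and grips with 3 to 60 N. Pads are 20 mm wide; open, the fingers measure 115 mm over their backs; the gripper's body (75 mm by 178 mm) begins 61 mm behind the grasp point.
Start: joints at [-1.305, 0.359, 1.51, -0, 1.272, -0.115], TCP at [222.98, -556.994, 222.623] pointing down, gripper open.
Joint ranges: [-2.97, 2.97], [-1.01, 2.36], [0.21, 2.38], [-0.96, 4.11], [0.2, 2.71], [-2.98, 2.98]. Speed limits (rad/s): [2.39, 2.39, 3.14, 3.14, 3.14, 3.14].

INTERFACE

Orientations are given as [roll, pitch, yaw] about the fixed x, y, z axes, in that order (R = Rz(yaw) Ry(pitch) Rx(roll)).
In Python, from rig import manip gives the robot as it stands.
- The arm moves only by the tool move_arm, never from a script. Its argument "commands" is a list of rows, each a list of 5 numbers: the opening, from 0 (shut) to 1 (fully open), then the shift along the tool's x, y, z in m, then the turn about the tool's z in rad. In form: [[claw, x, y, z, yaw], ...]. A call has 1 to 5 rows; each row is the pose to reach, as a shift and turn from the pose measured when the call began, along the tool's axes at that moment; what a row does not reach only later rows make up. A row lasts 1/12 s, in which the tool goes at most 41.7 mm and 7.16 degrees, less where a joint would pass 70% of its speed; a pose out of reach is approached as far as the arm can. A call with a gripper value outside its range is refused whole. The fingers move at their own pace and stop on an object; the grip force is fixed at half the most. Time passes only in rows, so rows that repeat a pose let the fingers close. It gives the time, the measured TCP pose, the force and the opening at its end, in the units of the state.
- manip.observe(): the state, without advancing time (a new reading comes with each control period).
- manip.capture(name): name is "scene" or "top" or "wrist"; returns (picture, depth): 400x640x3 uint8, red, green, blue; 400x640 float32, mm along the optical axis (not along the pixel's ray), 0 where there is no reading.
- manip.calibration(name): a dict with "mtx" (3x3 intrinsics, pixels), "k1" (the pictures are not rectified: a ray, as slopes to the right and down, at radius r is drawn at 1 + k1 r^2 times it, then the intrinsics apply), "R" (3x3) and "t" (3): a world point X has camera coordinates R X + t; the wrist camera has in their place "hand_eye" (4x4, takes a point from camera to tool coordinates, whose origin is the TCP and whose axes are the flange's). Camera axes: x right, y down, z forward; pixel columns grow to the right and rows downward; lengths in mm; the calibration is good to about 2 mm. A picture is of the moment at which its call begins: read the wrist's pose just before it. calibration takes no time and is no camera call.
- manip.close_job(): hands the job in, once; it reports no verdict.
The state is a dict: "t": time; "q": joint angles; "joint_vel": joint speeds; "effort": joint torques, N m; "ee_pos": TCP position; "orientation": TCP orientation; "contact_force": force on the tool from outside, world axes, zero at the start; "torque": the same for the moment, N m; "gripper_width": finger opening in mm.
Only numpy, scipy, OpenCV 4.12 (cv2) and the standard library are available. Lean on these libraries where they do the work, as an engineer would, in place of code of your own. Each camera call takes 0.05 s, during which the arm holds its last target.

TASK

Take the specimen carrier with the blue handle and bring it, nose first, in under the microscope's ring light until it sits flat on the stage and square in the corner, touching both the end fence and the side fence. The stage has no clamp, so finish while still holding it by its handle, pressing it lightly but steadily against both fences so the wear scar can be read. Do not touch the microscope's optics, do not force the carrier hard against the fences, and leave everything else on the bench where it is.

Things in the scene. Friction and masses are not known exactly. Their poses are not given: they have to be found in the camera images.
- blue_grip (a point): Centre of the upright blue handle block (45 along x, 16 wide in y, 50 mm tall; top 60 mm above the plate's underside) of the carrier to be measured. This point is 35 mm above the plate's underside; the handle runs 25 mm above and below it. x points along the plate to its nose, 135 mm ahead; the tail end is 35 mm behind; the plate's long edges are 25 mm to each side; y left, z up.
- blue_nose (a point): The blue carrier's left front corner at the underside of the plate: 135 mm ahead of, 25 mm left of (+y) and 35 mm below the handle centre, same axes. It goes into the corner of the two fences.
- blue: The blue carrier as a whole: aluminium plate 170 (x) x 50 (y) x 10 mm with the handle, about 0.4 kg; a test disc in a clamp ring, 4 mm high, lies on the plate 105 mm ahead of the handle centre. Origin: centre of the plate's underside, same axes. At the start it lies flat on a 2 mm mat, nose roughly away from the robot, beside two like carriers with red and yellow handles, in any order.
- corner (a point): Inner corner of the two fences, on the black stage, at the level of the stage's top, 50 mm above the table. x points along the side fence from the microscope's open front to its column; y left, square through the side fence; z up. The seated carrier lies at negative x and y, its axes the same way round. The stage is flat and free from x = -260 mm to 0 and y = -100 mm to 0. The microscope is fixed to the bench.
- end_fence: Rigid low steel bar across the far end of the stage, 10 mm tall, 12 mm thick; its working face is the plane x = 0 of the corner, from y = -62 to +12 mm. Origin at the corner, same axes.
- side_fence: Rigid low steel bar along the left side of the stage, 10 mm tall, 12 mm thick, 155 mm long; its working face is the plane y = 0 of the corner, from x = -155 mm to 0. Origin at the corner, same axes.
- optics: Camera barrel (46 mm thick, to 156 mm above this origin) with a black ring light below (56 mm across, 14 mm tall) and the arm carrying it. Origin: centre of the ring light's underside, 42 mm above the stage, at x = -30, y = -25 mm from the corner. The plate fits under it, the handle does not: with the carrier seated, the handle centre is in front, 105 mm from the barrel's axis.
- column (a point): Axis of the steel column (27 mm thick) behind the stage, at its top, 304 mm above the table; 128 mm behind the barrel's axis along the corner's x. Barrel and column are joined by the focusing arm (30 mm wide, 177 to 203 mm above the table), which has a block with two side knobs (86 mm across, up to 212 mm above the table) at the column.
- red: Another specimen carrier, same size, red handle: a bystander. Origin: centre of the plate's underside, x towards its nose.
- yellow: Another specimen carrier, same size, yellow handle: a bystander. Origin: centre of the plate's underside, x towards its nose.
- test_cup: Open brass test cup, diameter 56 mm, 56 mm tall, beyond the mat: a bystander. Origin: centre of the underside.
- bottle: Amber glass bottle with white cap, diameter 70 mm, 150 mm tall: a bystander. Origin: centre of the underside.
- jar: Small amber jar with black cap, diameter 56 mm, 65 mm tall: a bystander. Origin: centre of the underside.
- driver: Screwdriver 170 mm long lying between the robot and the mat: a bystander. x along it, towards the tip.
- beaker: Glass beaker, diameter 68 mm, 85 mm tall, near the robot on its left: a bystander. Origin: centre of the underside.

How it is judged (in metres and radians):
At the end, for the whole second after the job is handed in: The blue carrier lies at rest, flat on the stage and square (0.03 rad), its left front corner within 5 mm of the fence corner in x and y and 3 mm in height, the fingers at its handle (within 40 mm of its centre) and pressing it with over 1 N against each fence, through the last second (x of blue_nose in the frame of corner between -0.005 and 0.005 m and y of blue_nose in the frame of corner between -0.005 and 0.005 m and z of blue_nose in the frame of corner between -0.003 and 0.003 m and angle between the x axis of blue_grip and the x axis of corner, either way round below 0.03 rad and angle between blue_grip's own z axis and vertical below 0.03 rad and contact force between blue and end_fence above 1 N and contact force between blue and side_fence above 1 N and contact force between the fingers and blue above 1 N and distance between the grasp point and blue_grip below 0.04 m and linear speed of blue below 0.01 m/s); the arm keeps its last pose, push and grip.
It fails at once if the microscope's optics (barrel, ring light, focusing arm) are touched with more than 0.5 N (contact force between optics and anything else above 0.5 N).
It fails at once if the carrier is forced against a fence with more than 60 N (contact force between blue and end_fence above 60 N or contact force between blue and side_fence above 60 N).
It fails at once if another carrier, the cup, the bottle, the jar, the screwdriver or the beaker is moved more than 20 mm (distance of any of red, yellow, test_cup, bottle, jar, driver, beaker from where it was at the start of the episode above 0.02 m).
It also fails if it takes over 64 s, if anything falls off the work surface, if the arm or the gripper's body presses on something with over 40 N, if the wrist force passes 120 N, or if a joint passes its speed limit or range.

## Working session

There is one attempt and no reset: what is moved stays moved. The work goes in short steps, Python scripts to look and compute and a tool call to move; the robot and the scene stay as the last step left them, time stands still between calls to the robot, and variables do not carry over. Pictures are saved under pics/ and viewed, and the job is handed in when it is done.

Besides the shell and the picture viewer there is one more tool, called by a JSON object that holds its "api" and its "payload", one argument or row to a line. move_arm: Moves the arm, as the interface text tells. Its arguments: {"type":"object","properties":{"commands":{"type":"array"}},"required":["commands"]}

```bash
mkdir -p pics; ls
python3 - <<'E'
from rig import manip
import cv2,numpy as np
print(manip.observe())
for n in ("scene","top"):
    p,d=manip.capture(n)
    cv2.imwrite(f"pics/{n}0.png",p[:,:,::-1]); np.save(f"pics/{n}0d.npy",d); np.save(f"pics/{n}0.npy",p)
    print(n,manip.calibration(n))
print(manip.calibration("wrist"))
E
```

```text
pics
{'t': 0.0, 'q': array([-1.30510069e+00,  3.59495584e-01,  1.51140475e+00,  1.65202792e-05,
        1.27249502e+00, -1.15159178e-01]), 'joint_vel': array([-5.04932739e-04, -1.03579683e-03,  1.35440473e-03, -3.90582960e-04,
       -2.13351989e-04,  9.85126478e-05]), 'effort': array([-8.36678737e-04, -5.15386426e+01, -2.70724815e+01,  6.74473308e-02,
        3.49123904e-02, -1.70803337e-04]), 'ee_pos': array([ 222.81568166, -556.36667184,  221.8257338 ]), 'orientation': array([-3.13980370e+00, -2.22817078e-04,  3.80849750e-01]), 'contact_force': array([ 0.06727477,  0.59313629, -0.09711235]), 'torque': array([-0.0119582 ,  0.0159935 ,  0.00420575]), 'gripper_width': 87.87226298011089}
scene {'mtx': array([[391.10637958,   0.        , 315.07934501],
       [  0.        , 391.10637958, 198.27693463],
       [  0.        ,   0.        ,   1.        ]]), 'k1': -0.09435894612261107, 'R': array([[ 0.5738964 ,  0.81892668, -0.00142085],
       [ 0.6810999 , -0.47827054, -0.55440077],
       [-0.45469313,  0.31720086, -0.83224862]]), 't': array([-311.96120271, -244.30145851, 1575.95283036]
[... 253 characters left out ...]
      [-0.99760394, -0.01585566, -0.06734217],
       [ 0.06752502, -0.01129347, -0.99765366]]), 't': array([   4.89660482,  544.43167317, 1262.98901423])}
{'mtx': array([[288.68559696,   0.        , 319.3066504 ],
       [  0.        , 288.68559696, 198.83405653],
       [  0.        ,   0.        ,   1.        ]]), 'k1': 0.012465494326209012, 'hand_eye': array([[ 3.73335568e-04, -9.61472882e-01, -2.74899541e-01,
         7.58493199e+01],
       [ 9.99999911e-01,  3.04324460e-04,  2.93692083e-04,
         7.81888687e-01],
       [-1.98718319e-04, -2.74899626e-01,  9.61472910e-01,
        -1.61767920e+02],
       [ 0.00000000e+00,  0.00000000e+00,  0.00000000e+00,
         1.00000000e+00]])}
```

View pics/scene0.png

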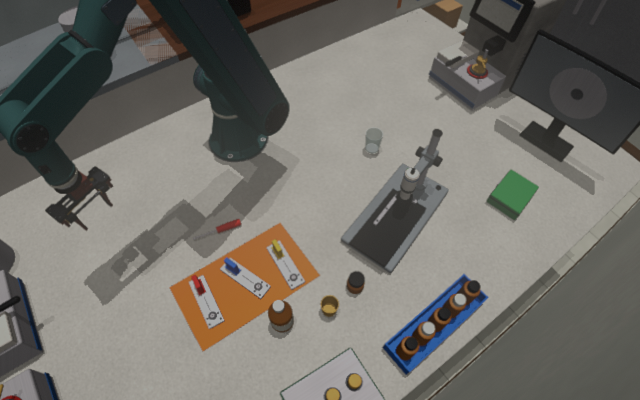

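View pics/top0.png

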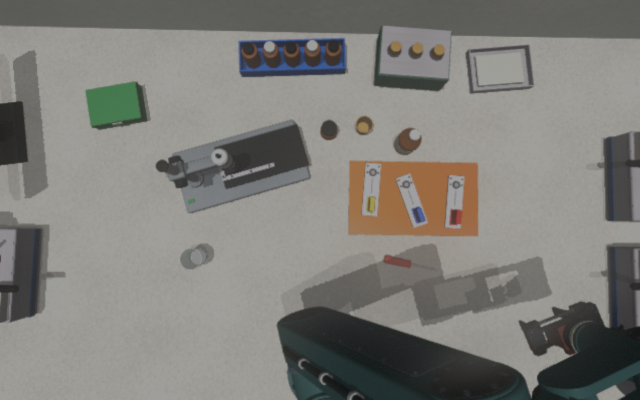

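```bash
cat > h.py <<'E'
import numpy as np,cv2
from rig import manip
from scipy.spatial.transform import Rotation as Ro
def cam(n,st=None):
    c=manip.calibration(n)
    if n=="wrist":
        T=np.eye(4);T[:3,:3]=Ro.from_euler('xyz',st['orientation']).as_matrix();T[:3,3]=st['ee_pos']
        M=T@c['hand_eye'];R=M[:3,:3].T;t=-R@M[:3,3]
    else: R,t=c['R'],c['t']
    return c['mtx'],c['k1'],np.array(R),np.array(t)
def rays(C,px):
    K,k1,R,t=C
    u=(np.atleast_2d(px)-[K[0,2],K[1,2]])/[K[0,0],K[1,1]]
    v=u.copy()
    for _ in range(20): v=u/(1+k1*(v**2).sum(1,keepdims=True))
    return np.c_[v,np.ones(len(v))]
def p_depth(C,px,d):
    r=rays(C,px)*np.reshape(d,(-1,1)); return (r-C[3])@C[2]
def p_z(C,px,z):
    r=rays(C,px)@C[2]; o=-C[2].T@C[3]
    s=(z-o[2])/r[:,2]; return o+r*s[:,None]
def proj(C,X):
    K,k1,R,t=C
    c=np.atleast_2d(X)@R.T+t; s=c[:,:2]/c[:,2:]; s=s*(1+k1*(s**2).sum(1,keepdims=True))
    return s*[K[0,0],K[1,1]]+[K[0,2],K[1,2]]
E
python3 - <<'E'
from h import *
p=np.load('pics/top0.npy');d=np.load('pics/top0d.npy')
C=cam('top')
for nm,u in dict(blue=(417,214),bdisc=(405,180),red=(457,215),rdisc=(456,181),yel=(371,204),ydisc=(373,173),cup=(364,126),bottle=(414,134),jar=(329,130),beaker=(198,256),barrel=(220,156),col=(168,166)).items():
    print(nm,p_depth(C,u,d[u[1],u[0]]).round(0))
a=cv2.resize(p[100:270,140:490],None,fx=2.28,fy=2.28,interpolation=cv2.INTER_CUBIC)
cv2.imwrite('pics/top0z.png',a[:,:,::-1])
b=cv2.resize(p[110:220,150:320],None,fx=4.6,fy=4.6,interpolation=cv2.INTER_CUBIC)
cv2.imwrite('pics/top0m.png',b[:,:,::-1])
E
```

```text
blue [[ 496. -280.   53.]]
bdisc [[ 607. -251.   13.]]
red [[ 495. -402.   60.]]
rdisc [[ 606. -416.   13.]]
yel [[ 525. -135.   65.]]
ydisc [[ 627. -147.   16.]]
cup [[ 783. -118.    6.]]
bottle [[ 725. -247.  152.]]
jar [[754.  -2.  64.]]
beaker [[353. 407.   7.]]
barrel [[637. 292. 234.]]
col [[599. 403. 301.]]
```

View pics/top0z.png

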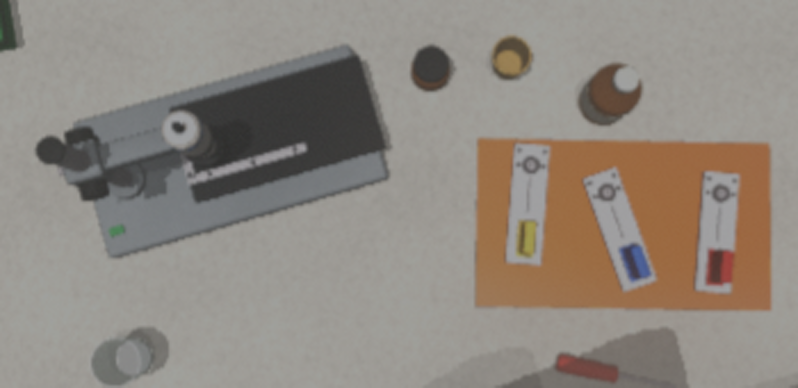

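View pics/top0m.png

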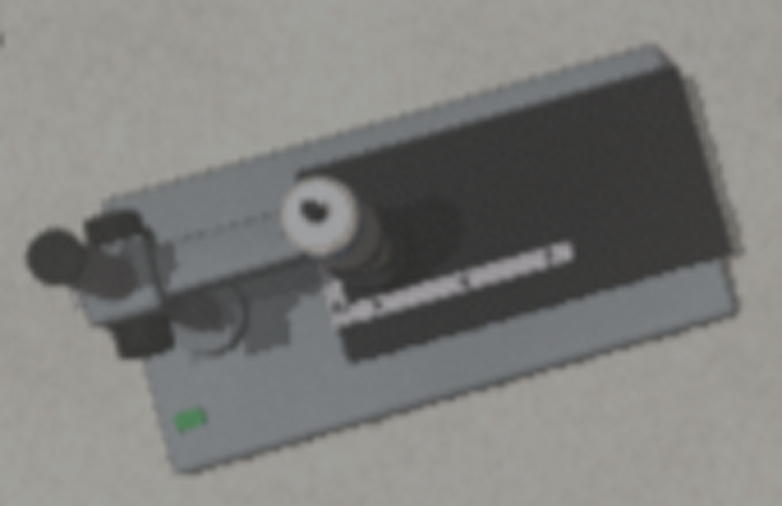

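Run:
```python
from h import *
C=cam('top')
z=np.array([[345,295],[570,240],[575,260],[342,327],[320,212]])/4.6+[150,110]-.4
print(p_z(C,z[:4],60).round(0)); 
print(p_z(C,z[4:],248).round(0))
```

```text
[[612. 319.  60.]
 [651. 168.  60.]
 [638. 165.  60.]
 [590. 320.  60.]]
[[636. 290. 248.]]
```

{"api": "move_arm", "payload": {
  "commands": [
    [1,0.613,-0.473,-0.03,-1.45],
    [1,0.613,-0.473,-0.03,-1.45],
    [1,0.613,-0.473,-0.03,-1.45],
    [1,0.613,-0.473,-0.03,-1.45],
    [1,0.613,-0.473,-0.03,-1.45]
  ]
}}

```text
t: 0.52
ee_pos: [328.9, -375.7, 230.4]
orientation: [-3.141, -0.001, 1.011]
contact_force: [0.8, -0.8, 1.0]
gripper_width: 87.8
```

```bash
cat > go.py <<'E'
import sys
from h import *
def plan(tgt,yaw):
    s=manip.observe(); R=Ro.from_euler('xyz',s['orientation']).as_matrix()
    d=R.T@(np.array(tgt)-s['ee_pos'])/1000
    dy=(yaw-s['orientation'][2]+np.pi)%(2*np.pi)-np.pi
    print('t',round(s['t'],2),'pos',s['ee_pos'].round(1),'ori',s['orientation'].round(4),'F',s['contact_force'].round(1),'w',round(s['gripper_width'],1))
    print('q',s['q'].round(2)); print('CMD xyz',d.round(4),'yaw',round(-dy,4))
if __name__=="__main__":
    a=list(map(float,sys.argv[1:])); plan(a[:3],a[3])
E
python3 go.py 616 110 250 1.83
```

```text
t 0.52 pos [ 328.9 -375.7  230.4] ori [-3.1405e+00 -1.2000e-03  1.0111e+00] F [ 0.8 -0.8  1. ] w 87.8
q [-0.99  0.21  1.71  0.    1.23 -0.43]
CMD xyz [ 0.564  -0.0146 -0.0189] yaw -0.8189
```

{"api": "move_arm", "payload": {
  "commands": [
    [1,0.564,-0.015,-0.02,-0.82],
    [1,0.564,-0.015,-0.02,-0.82],
    [1,0.564,-0.015,-0.02,-0.82],
    [1,0.564,-0.015,-0.02,-0.82],
    [1,0.564,-0.015,-0.02,-0.82]
  ]
}}

```text
t: 0.93
ee_pos: [434.6, -196.1, 238.2]
orientation: [-3.141, -0.002, 1.637]
contact_force: [0.9, -0.6, 0.1]
gripper_width: 87.7
```

```bash
python3 go.py 616 110 250 1.83
```

```text
t 0.93 pos [ 434.6 -196.1  238.2] ori [-3.1414e+00 -1.5000e-03  1.6367e+00] F [ 0.9 -0.6  0.1] w 87.7
q [-0.57  0.16  1.74  0.    1.23 -0.64]
CMD xyz [ 0.2936  0.2012 -0.0114] yaw -0.1933
```

{"api": "move_arm", "payload": {
  "commands": [
    [1,0.294,0.201,-0.011,-0.193],
    [1,0.294,0.201,-0.011,-0.193],
    [1,0.294,0.201,-0.011,-0.193],
    [1,0.294,0.201,-0.011,-0.193],
    [1,0.294,0.201,-0.011,-0.193]
  ]
}}

```text
t: 1.35
ee_pos: [540.1, -16.5, 244.7]
orientation: [-3.141, -0.002, 1.83]
contact_force: [-0.3, -1.3, -0.2]
gripper_width: 87.8
```

```bash
python3 go.py 616 110 250 1.83
```

```text
t 1.35 pos [540.1 -16.5 244.7] ori [-3.1412e+00 -1.7000e-03  1.8300e+00] F [-0.3 -1.3 -0.2] w 87.8
q [-0.16  0.25  1.61  0.    1.28 -0.42]
CMD xyz [ 0.1029  0.1058 -0.0052] yaw -0.0
```

{"api": "move_arm", "payload": {
  "commands": [
    [1,0.103,0.106,-0.005,0],
    [1,0.103,0.106,-0.005,0],
    [1,0.103,0.106,-0.005,0],
    [1,0.103,0.106,-0.005,0],
    [1,0.103,0.106,-0.005,0]
  ]
}}

```text
t: 1.77
ee_pos: [618.3, 114.8, 249.3]
orientation: [3.14, -0.003, 1.834]
contact_force: [-0.4, 0.1, 0.6]
gripper_width: 87.9
```

Run:
```python
from h import *
s=manip.observe(); p,d=manip.capture('wrist')
print(s['ee_pos'],s['orientation'],s['joint_vel'].round(3))
np.savez('pics/w1.npz',p=p,d=d,ee_pos=s['ee_pos'],orientation=s['orientation'])
cv2.imwrite('pics/w1.png',p[:,:,::-1])
```

```text
[618.34582903 114.84817545 249.27982624] [ 3.14022726 -0.00324413  1.8339528 ] [-0.058 -0.036  0.066 -0.045  0.01  -0.055]
```

View pics/w1.png

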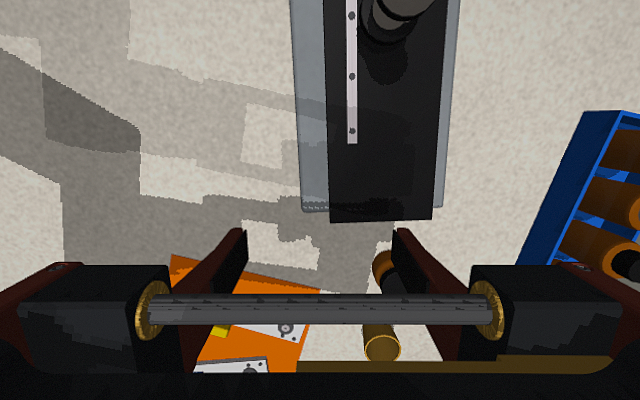

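{"api": "move_arm", "payload": {
  "commands": [
    [1,-0.08,-0.01,-0.03,0],
    [1,-0.08,-0.01,-0.03,0],
    [1,-0.08,-0.01,-0.03,0],
    [1,-0.08,-0.01,-0.03,0],
    [1,-0.08,-0.01,-0.03,0]
  ]
}}

```text
t: 2.23
ee_pos: [627.0, 31.8, 278.5]
orientation: [-3.14, -0.003, 1.831]
contact_force: [0.3, 0.9, 0.1]
gripper_width: 87.9
```

```bash
cat > snap.py <<'E'
import sys
from h import *
n=sys.argv[1]
s=manip.observe(); p,d=manip.capture('wrist')
print(s['t'],s['ee_pos'],s['orientation'],abs(s['joint_vel']).max().round(3))
np.savez(f'pics/{n}.npz',p=p,d=d,ee_pos=s['ee_pos'],orientation=s['orientation'])
cv2.imwrite(f'pics/{n}.png',p[:,:,::-1])
E
python3 snap.py w2
```

```text
2.2333 [626.96541211  31.75331514 278.50547058] [-3.13969965e+00 -2.77034100e-03  1.83143042e+00] 0.025
```

View pics/w2.png

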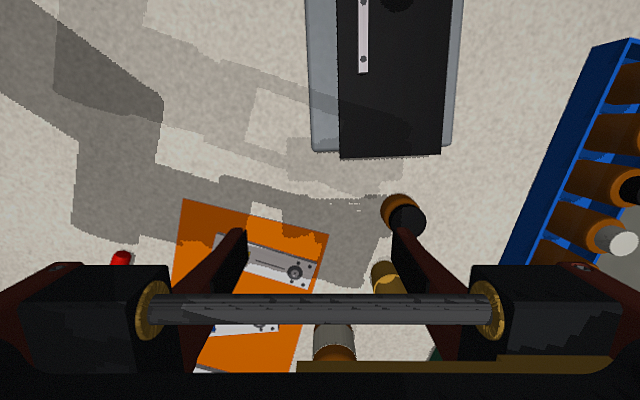

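{"api": "move_arm", "payload": {
  "commands": [
    [1,0.16,0,-0.02,0],
    [1,0.16,0,-0.02,0],
    [1,0.16,0,-0.02,0],
    [1,0.16,0,-0.02,0],
    [1,0.16,0,-0.02,0]
  ]
}}

```text
t: 2.7
ee_pos: [582.5, 193.9, 299.1]
orientation: [-3.139, -0.007, 1.839]
contact_force: [0.0, -1.1, -0.5]
gripper_width: 87.7
```

{"api": "move_arm", "payload": {
  "commands": [
    [1,0,0,0,0],
    [1,0,0,0,0]
  ]
}}

```text
t: 2.87
ee_pos: [581.2, 195.3, 298.5]
orientation: [-3.138, -0.007, 1.841]
contact_force: [0.7, -0.4, 0.1]
gripper_width: 87.7
```

```bash
python3 snap.py w3
```

```text
2.8667 [581.18658125 195.29698615 298.54113981] [-3.13773655 -0.0074051   1.84122049] 0.036
```

View pics/w3.png

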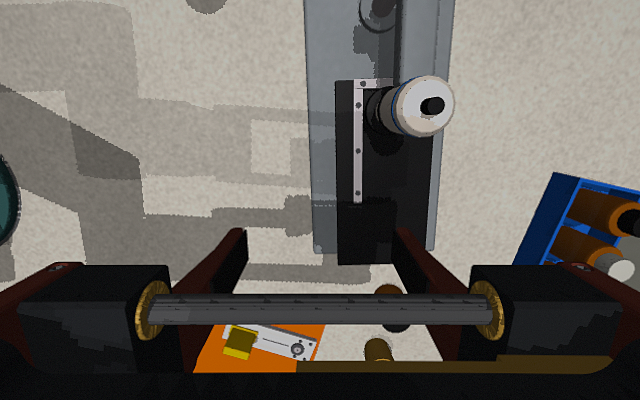

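Run:
```python
from h import *
z=np.load('pics/w3.npz');p=z['p']
a=cv2.resize(p[65:215,325:465],None,fx=4,fy=4,interpolation=cv2.INTER_NEAREST)
cv2.imwrite('pics/w3z.png',a[:,:,::-1])
```

```text
(no output)
```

View pics/w3z.png

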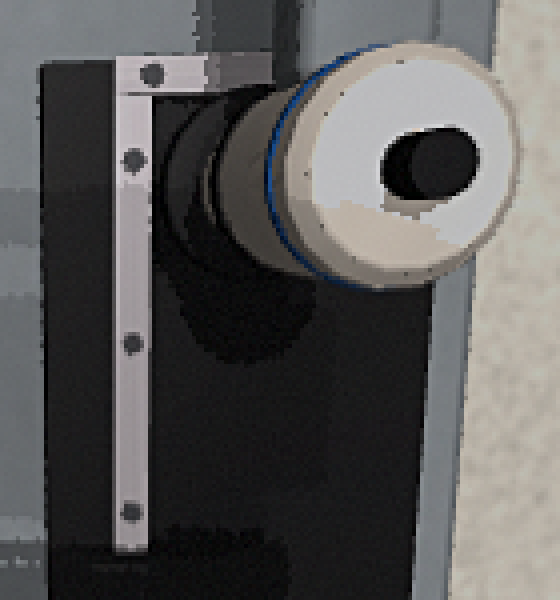

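Run:
```python
from h import *
z=np.load('pics/w3.npz');C=cam('wrist',z)
f=lambda a:np.array(a,float)/4+[325,65]-.5
P=p_z(C,f([[153,94],[152,320],[150,549],[114,549],[117,57]]),60)
print(P.round(1))
e=P[0]-P[2];print(np.linalg.norm(e),np.arctan2(e[1],e[0]))
D=z['d']; 
# stage depth check
for u in [(380,230),(345,120),(358,170)]: print(u,p_depth(C,u,D[u[1],u[0]]).round(1))
# same in scene for check w/ top: barrel
```

```text
[[605.4 317.7  60. ]
 [627.3 248.7  60. ]
 [651.6 170.9  60. ]
 [639.1 167.4  60. ]
 [590.8 325.2  60. ]]
153.86706353884014 1.875455761603339
(380, 230) [[693.6 133.5  50.7]]
(345, 120) [[595.8 273.5  49. ]]
(358, 170) [[632.3 213.3  58.5]]
```

Run:
```python
from h import *
for n in ('w1','w2','w3'):
    z=np.load(f'pics/{n}.npz');g=z['p'].astype(float).sum(2)/3;C=cam('wrist',z)
    R=Ro.from_euler('xyz',z['orientation']).as_matrix()
    print(n,'toolx yaw',np.arctan2(R[1,0],R[0,0]))
    for nm,r0,r1,c0,c1,sgn in dict(w1=[('left',20,190,322,342,-1),('fin',5,135,350,365,-1),('right',120,195,425,450,1)],w2=[('left',15,145,330,345,-1),('fin',5,68,360,375,-1),('right',10,145,435,455,1)],w3=[('left',90,220,330,345,-1),('fin',130,195,358,370,-1),('right',150,230,420,445,1)])[n]:
        pts=[]
        for r in range(r0,r1,2):
            gr=sgn*np.diff(g[r,c0:c1]); k=gr.argmax(); 
            if gr[k]>15:
                pts.append((c0+k+.5,r))
        pts=np.array(pts)
        P=p_z(C,pts,60 if nm=='fin' else 50)[:,:2]
        for _ in range(3):
            m=P.mean(0);u=np.linalg.svd(P-m)[2][0];res=(P-m)@[-u[1],u[0]];ok=abs(res)<1.5;P=P[ok]
        if u[1]<0:u=-u
        print(nm,len(P),'yaw',np.arctan2(u[1],u[0]).round(4),'m',m.round(1),'x@y=250',(m[0]+u[0]/u[1]*(250-m[1])).round(1),np.ptp(pts[:,0]))
```

```text
w1 toolx yaw 1.8339527976045358
left 85 yaw 1.8722 m [603.8 200.6] x@y=250 588.5 6.0
fin 65 yaw 1.8707 m [627.  246.1] x@y=250 625.8 0.0
right 4 yaw 1.8867 m [743.5 209.6] x@y=250 730.3 15.0
w2 toolx yaw 1.8314304198038962
left 65 yaw 1.8716 m [618.4 152.1] x@y=250 588.1 3.0
fin 32 yaw 1.8795 m [639.3 206.1] x@y=250 625.3 0.0
right 67 yaw 1.8723 m [748.9 190.1] x@y=250 730.3 10.0
w3 toolx yaw 1.8412204873981148
left 65 yaw 1.874 m [596.5 223.6] x@y=250 588.2 2.0
fin 33 yaw 1.8616 m [633.9 225.2] x@y=250 626.5 1.0
right 8 yaw 1.8615 m [754.6 173.9] x@y=250 731.8 15.0
```

```bash
python3 go.py 480 -285 200 0.256
```

```text
t 2.92 pos [581.7 194.2 298.5] ori [-3.1378 -0.0067  1.8398] F [ 0.3 -0.1  0.3] w 87.8
q [ 0.21  0.32  1.37  0.01  1.45 -0.06]
CMD xyz [-0.4356 -0.225   0.0964] yaw 1.5838
```

{"api": "move_arm", "payload": {
  "commands": [
    [1,-0.436,-0.225,0.096,1.584],
    [1,-0.436,-0.225,0.096,1.584],
    [1,-0.436,-0.225,0.096,1.584],
    [1,-0.436,-0.225,0.096,1.584],
    [1,-0.436,-0.225,0.096,1.584]
  ]
}}

```text
t: 3.33
ee_pos: [538.8, -8.6, 257.3]
orientation: [-3.135, -0.003, 1.206]
contact_force: [0.4, -0.0, 0.4]
gripper_width: 87.7
```

```bash
python3 go.py 480 -285 200 0.256
```

```text
t 3.33 pos [538.8  -8.6 257.3] ori [-3.1350e+00 -3.0000e-03  1.2064e+00] F [ 0.4 -0.   0.4] w 87.7
q [-0.15  0.24  1.59  0.    1.31  0.22]
CMD xyz [-0.2794  0.0439  0.0561] yaw 0.9504
```

{"api": "move_arm", "payload": {
  "commands": [
    [1,-0.28,0.044,0.056,0.95],
    [1,-0.28,0.044,0.056,0.95],
    [1,-0.28,0.044,0.056,0.95],
    [1,-0.28,0.044,0.056,0.95],
    [1,-0.28,0.044,0.056,0.95]
  ]
}}

```text
t: 3.75
ee_pos: [495.5, -208.5, 216.1]
orientation: [-3.134, 0.002, 0.581]
contact_force: [0.5, -1.2, 0.2]
gripper_width: 87.8
```

```bash
python3 go.py 480 -285 200 0.256
```

```text
t 3.75 pos [ 495.5 -208.5  216.1] ori [-3.1344e+00  1.6000e-03  5.8060e-01] F [ 0.5 -1.2  0.2] w 87.8
q [-0.53  0.28  1.65  0.    1.22  0.46]
CMD xyz [-0.0549  0.0556  0.0158] yaw 0.3246
```

{"api": "move_arm", "payload": {
  "commands": [
    [1,-0.055,0.056,0.016,0.325],
    [1,-0.055,0.056,0.016,0.325],
    [1,-0.055,0.056,0.016,0.325],
    [1,-0.055,0.056,0.016,0.325],
    [1,-0.055,0.056,0.016,0.325]
  ]
}}

```text
t: 4.17
ee_pos: [479.1, -286.1, 199.3]
orientation: [-3.134, 0.004, 0.256]
contact_force: [-0.1, -0.4, -0.4]
gripper_width: 87.7
```

```bash
python3 snap.py w4
```

```text
4.1667 [ 479.0859322  -286.13627852  199.30537239] [-3.13405253  0.0044184   0.25573785] 0.038
```

View pics/w4.png

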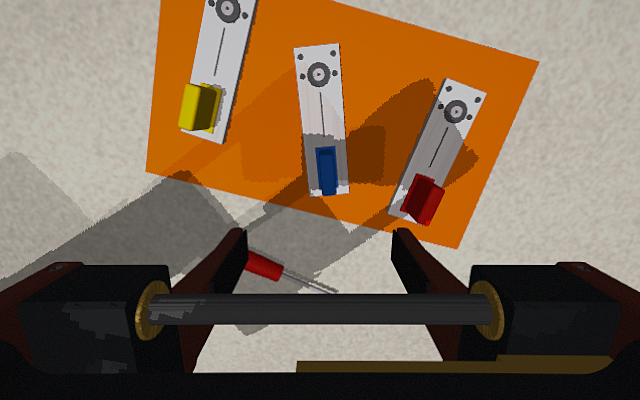

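Run:
```python
from h import *
z=np.load('pics/w4.npz');C=cam('wrist',z);p=z['p']
a=cv2.resize(p[35:205,280:360],None,fx=3.5,fy=3.5,interpolation=cv2.INTER_NEAREST);cv2.imwrite('pics/w4z.png',a[:,:,::-1])
P=p_z(C,[[294,48],[338.5,43],[349.5,193],[309.5,197]],12)
print(P.round(1))
print([np.linalg.norm(P[i]-P[(i+1)%4]).round(1) for i in range(4)])
e=(P[0]+P[1]-P[2]-P[3])/2;print('yaw',np.arctan2(e[1],e[0]),'ctr',P.mean(0))
u=e/np.linalg.norm(e);print('grip',P.mean(0)-50*u)
hsv=cv2.cvtColor(p,cv2.COLOR_RGB2HSV)
m=((hsv[...,0]>100)&(hsv[...,0]<125)&(hsv[...,1]>150)&(hsv[...,2]>30)); m[:,:280]=0;m[:,360:]=0;m[205:]=0
ys,xs=np.nonzero(m);print(len(xs),xs.min(),xs.max(),ys.min(),ys.max())
Q=p_depth(C,np.c_[xs,ys],z['d'][ys,xs]);t=Q[Q[:,2]>55];print(len(t),t.mean(0),t[:,2].std())
r=cv2.minAreaRect(t[:,:2].astype(np.float32));print(r)
```

```text
[[ 613.5 -221.8   12. ]
 [ 630.4 -267.4   12. ]
 [ 472.  -326.4   12. ]
 [ 454.2 -279.3   12. ]]
[np.float64(48.6), np.float64(169.1), np.float64(50.3), np.float64(169.4)]
yaw 0.3513187861117609 ctr [ 542.54585912 -273.71528495   12.        ]
grip [ 495.59987476 -290.92210198   12.        ]
876 315 337 146 195
617 [ 498.34758018 -289.39886184   64.05597815] 29.419766665094812
((514.9921264648438, -283.3457946777344), (82.90045166015625, 15.9359712600708), 20.180519104003906)
```

View pics/w4z.png

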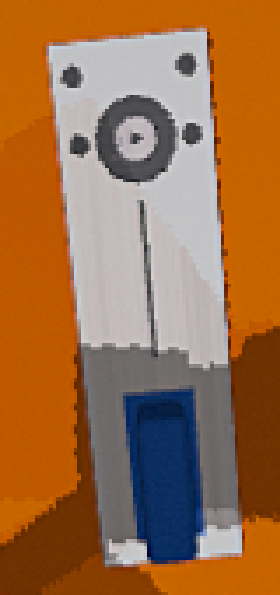

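```bash
python3 go.py 485.3 -294.7 20 0.351
```

```text
t 4.22 pos [ 479.5 -285.3  199.6] ori [-3.1344  0.0041  0.2574] F [0.7 1.4 0.4] w 87.7
q [-0.66  0.33  1.62  0.    1.2   0.65]
CMD xyz [0.0039 0.0119 0.1795] yaw -0.0936
```

{"api": "move_arm", "payload": {
  "commands": [
    [0.7,0.004,0.012,0.03,-0.094],
    [0.7,0.004,0.012,0.06,-0.094],
    [0.7,0.004,0.012,0.09,-0.094],
    [0.7,0.004,0.012,0.11,-0.094],
    [0.7,0.004,0.012,0.12,-0.094]
  ]
}}

```text
t: 4.63
ee_pos: [484.6, -292.7, 77.1]
orientation: [-3.13, 0.005, 0.355]
contact_force: [-1.1, 0.7, -0.4]
gripper_width: 61.6
```

```bash
python3 go.py 485.3 -294.7 20 0.351; python3 snap.py w5
```

```text
t 4.63 pos [ 484.6 -292.7   77.1] ori [-3.1304  0.0054  0.3554] F [-1.1  0.7 -0.4] w 61.6
q [-0.67  0.49  1.72  0.    0.94  0.55]
CMD xyz [0.0003 0.0028 0.0571] yaw 0.0044
4.6333 [ 484.59444277 -292.70033255   77.14746708] [-3.13042393  0.005401    0.35535982] 0.224
```

View pics/w5.png

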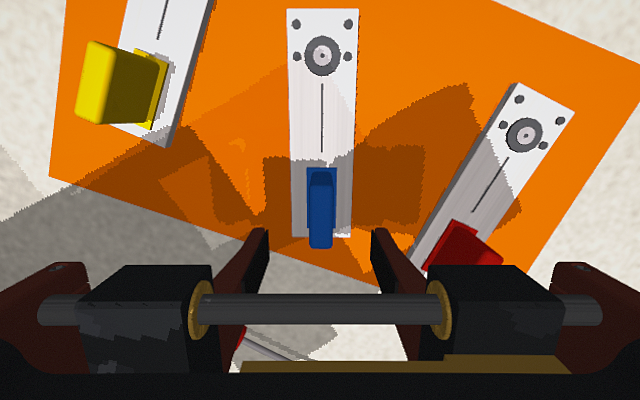

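{"api": "move_arm", "payload": {
  "commands": [
    [0.7,0,0.002,0.03,0.004],
    [0.7,0,0.002,0.05,0.004],
    [0.7,0,0.002,0.057,0.004],
    [0.7,0,0.002,0.057,0.004],
    [0.7,0,0.002,0.057,0.004]
  ]
}}

```text
t: 5.1
ee_pos: [485.3, -294.1, 20.6]
orientation: [-3.131, 0.005, 0.352]
contact_force: [-0.1, 0.3, 0.5]
gripper_width: 61.4
```

```bash
python3 go.py 485.3 -294.7 20 0.351; python3 snap.py w6
```

```text
t 5.1 pos [ 485.3 -294.1   20.6] ori [-3.1306  0.0053  0.3519] F [-0.1  0.3  0.5] w 61.4
q [-0.67  0.57  1.76  0.    0.83  0.55]
CMD xyz [-0.0002  0.0006  0.0006] yaw 0.0009
5.1 [ 485.2624609  -294.13260218   20.63303637] [-3.13062974  0.00533742  0.35191229] 0.017
```

View pics/w6.png

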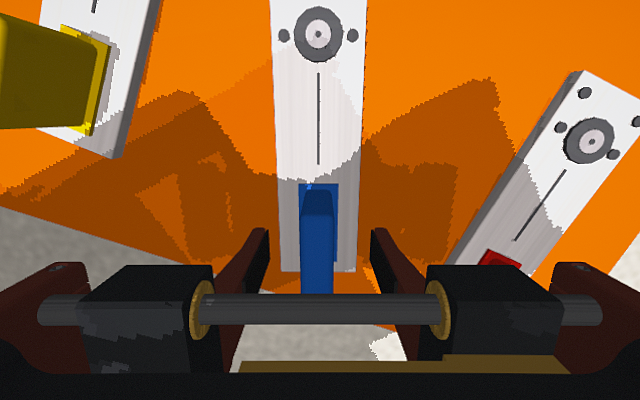

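Handle sits between the fingers; closing now.

{"api": "move_arm", "payload": {
  "commands": [
    [0,0,0,0,0],
    [0,0,0,0,0],
    [0,0,0,0,0],
    [0,0,0,0,0],
    [0,0,0,0,0]
  ]
}}

```text
t: 5.57
ee_pos: [485.8, -294.7, 21.5]
orientation: [-3.132, 0.004, 0.352]
contact_force: [0.5, 1.6, 0.8]
gripper_width: 31.6
```

{"api": "move_arm", "payload": {
  "commands": [
    [0,0,0,0,0],
    [0,0,0,0,0],
    [0,0,0,0,0],
    [0,0,0,-0.005,0],
    [0,0,0,-0.01,0]
  ]
}}

```text
t: 5.98
ee_pos: [485.1, -294.3, 31.1]
orientation: [-3.131, 0.006, 0.352]
contact_force: [0.3, -0.3, -4.3]
gripper_width: 15.9
```

```bash
python3 go.py 485.3 -294.7 60 0.351; python3 snap.py w7
```

```text
t 5.98 pos [ 485.1 -294.3   31.1] ori [-3.1305  0.0056  0.3516] F [ 0.3 -0.3 -4.3] w 15.9
q [-0.67  0.55  1.75  0.    0.85  0.55]
CMD xyz [-0.0001  0.0002 -0.0289] yaw 0.0006
5.9833 [ 485.05057321 -294.28019616   31.08656297] [-3.1305335   0.00556488  0.35159609] 0.129
```

View pics/w7.png

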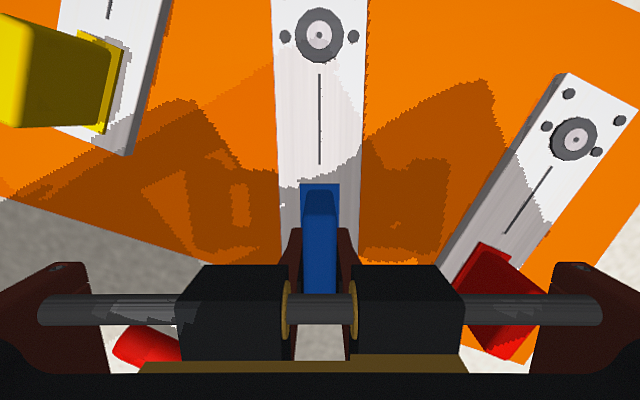

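{"api": "move_arm", "payload": {
  "commands": [
    [0,0,0,-0.03,0],
    [0,0,0,-0.06,0],
    [0,0,0,-0.09,0],
    [0,0,0,-0.105,0],
    [0,0,0,-0.11,0]
  ]
}}

```text
t: 6.45
ee_pos: [488.2, -296.9, 145.4]
orientation: [-3.137, 0.002, 0.352]
contact_force: [0.9, -0.5, -4.3]
gripper_width: 15.5
```

```bash
python3 go.py 690 127 140 1.872; python3 snap.py w8
```

```text
t 6.45 pos [ 488.2 -296.9  145.4] ori [-3.1369e+00  1.7000e-03  3.5170e-01] F [ 0.9 -0.5 -4.3] w 15.5
q [-0.67  0.4   1.66  0.    1.09  0.55]
CMD xyz [ 0.3355 -0.3284  0.0064] yaw -1.5203
6.45 [ 488.20950729 -296.89424661  145.4221654 ] [-3.13689613e+00  1.71341629e-03  3.51650343e-01] 0.092
```

View pics/w8.png

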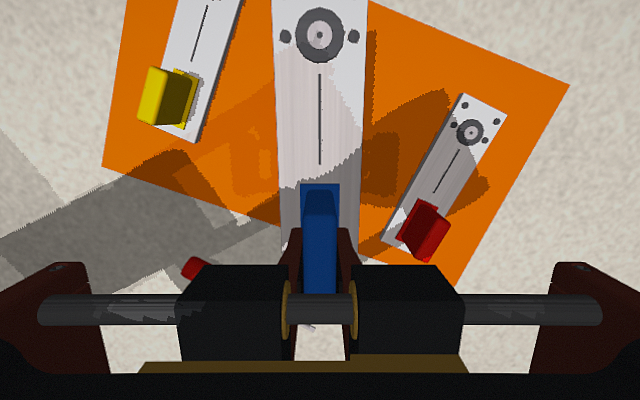

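```bash
python3 go.py 702 111.6 145 1.872
python3 - <<'E'
from h import *
z=np.load('pics/w8.npz');c=manip.calibration('wrist')
C=(c['mtx'],c['k1'],c['hand_eye'][:3,:3].T,-c['hand_eye'][:3,:3].T@c['hand_eye'][:3,3])
print(p_z(C,[[320,35]],5),p_z(C,[[273,5],[367,5],[279,200],[364.5,200]],9))
E
```

```text
t 6.5 pos [ 487.8 -296.6  144.7] ori [-3.136e+00  2.300e-03  3.516e-01] F [-0.2  0.  -4.3] w 16.1
q [-0.67  0.4   1.66  0.    1.09  0.55]
CMD xyz [ 0.3417 -0.3094  0.0007] yaw -1.5204
[[115.97960586   1.13998543   5.        ]] [[130.58601189 -23.00585922   9.        ]
 [130.60561294  25.27567127   9.        ]
 [ 26.29239864 -24.00388734   9.        ]
 [ 26.3086258   28.64695629   9.        ]]
```

{"api": "move_arm", "payload": {
  "commands": [
    [0,0.347,-0.31,0,-1.52],
    [0,0.347,-0.31,0,-1.52],
    [0,0.347,-0.31,0,-1.52],
    [0,0.347,-0.31,0,-1.52],
    [0,0.347,-0.31,0,-1.52]
  ]
}}

```text
t: 6.92
ee_pos: [584.5, -110.1, 141.9]
orientation: [-3.13, 0.0, 0.982]
contact_force: [1.1, -0.6, -3.2]
gripper_width: 16.0
```

```bash
python3 go.py 702 111.6 145 1.872
```

```text
t 6.92 pos [ 584.5 -110.1  141.9] ori [-3.1301e+00  1.0000e-04  9.8220e-01] F [ 1.1 -0.6 -3.2] w 16.0
q [-0.3   0.44  1.6   0.    1.11  0.28]
CMD xyz [ 0.2496 -0.0254 -0.0029] yaw -0.8898
```

{"api": "move_arm", "payload": {
  "commands": [
    [0,0.25,-0.025,-0.003,-0.89],
    [0,0.25,-0.025,-0.003,-0.89],
    [0,0.25,-0.025,-0.003,-0.89],
    [0,0.25,-0.025,-0.003,-0.89],
    [0,0.25,-0.025,-0.003,-0.89]
  ]
}}

```text
t: 7.33
ee_pos: [681.2, 74.4, 142.5]
orientation: [-3.13, -0.007, 1.608]
contact_force: [1.1, -0.3, -3.7]
gripper_width: 15.7
```

```bash
python3 go.py 702 111.6 145 1.872
```

```text
t 7.33 pos [681.2  74.4 142.5] ori [-3.1296 -0.0065  1.6079] F [ 1.1 -0.3 -3.7] w 15.7
q [ 0.    0.56  1.39  0.01  1.21 -0.03]
CMD xyz [ 0.0364  0.0222 -0.0025] yaw -0.2641
```

{"api": "move_arm", "payload": {
  "commands": [
    [0,0.036,0.022,-0.003,-0.264],
    [0,0.036,0.022,-0.003,-0.264],
    [0,0.036,0.022,-0.003,-0.264],
    [0,0.036,0.022,-0.003,-0.264],
    [0,0.036,0.022,-0.003,-0.264]
  ]
}}

```text
t: 7.75
ee_pos: [700.5, 110.1, 143.8]
orientation: [-3.129, -0.01, 1.868]
contact_force: [-0.7, -1.2, -3.4]
gripper_width: 15.6
```

```bash
python3 go.py 702 111.6 145 1.872;python3 snap.py w9
```

```text
t 7.75 pos [700.5 110.1 143.8] ori [-3.1286 -0.0095  1.8679] F [-0.7 -1.2 -3.4] w 15.6
q [ 0.06  0.59  1.32  0.01  1.25 -0.24]
CMD xyz [ 0.001   0.0019 -0.0012] yaw -0.0041
7.75 [700.49626015 110.07452606 143.84912636] [-3.12864835 -0.00954342  1.86792736] 0.013
```

View pics/w9.png

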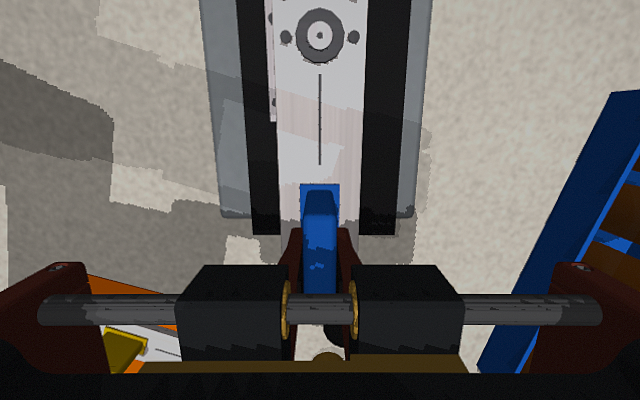

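{"api": "move_arm", "payload": {
  "commands": [
    [0,0.001,0.002,0.02,-0.004],
    [0,0.001,0.002,0.04,-0.004],
    [0,0.001,0.002,0.055,-0.004],
    [0,0.001,0.002,0.067,-0.004],
    [0,0.001,0.002,0.067,-0.004]
  ]
}}

```text
t: 8.22
ee_pos: [698.9, 110.2, 74.4]
orientation: [-3.124, -0.011, 1.869]
contact_force: [-0.9, -0.6, -3.8]
gripper_width: 15.5
```

```bash
python3 go.py 702 111.6 72 1.872;python3 snap.py w10
```

```text
t 8.22 pos [698.9 110.2  74.4] ori [-3.1243 -0.0106  1.8688] F [-0.9 -0.6 -3.8] w 15.5
q [ 0.06  0.66  1.38  0.01  1.13 -0.25]
CMD xyz [0.0004 0.0034 0.0023] yaw -0.0032
8.2167 [698.89885549 110.23267514  74.38418028] [-3.12427066 -0.01062757  1.86881366] 0.042
```

View pics/w10.png

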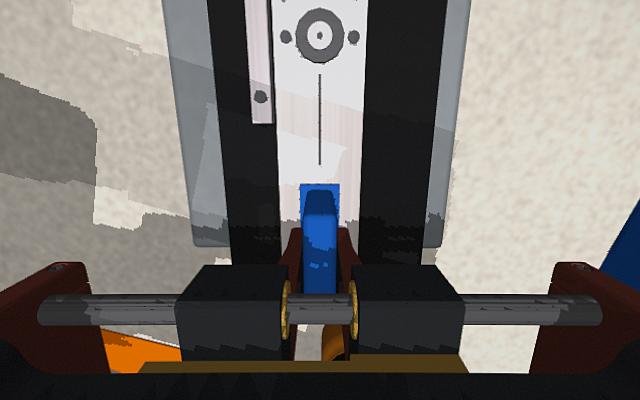

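Run:
```python
from h import *
z=np.load('pics/w10.npz');p=z['p']
a=cv2.resize(p[0:135,235:375],None,fx=4.4,fy=4.4,interpolation=cv2.INTER_NEAREST);cv2.imwrite('pics/w10z.png',a[:,:,::-1])
R=Ro.from_euler('xyz',z['orientation']).as_matrix(); print('tool z in world',R[:,2],'x',R[:,0],'y',R[:,1])
```

```text
tool z in world [-0.01967762  0.00507148 -0.99979351] x [-0.29360893  0.95586655  0.01062737] y [ 0.95572307  0.29375743 -0.01732015]
```

View pics/w10z.png

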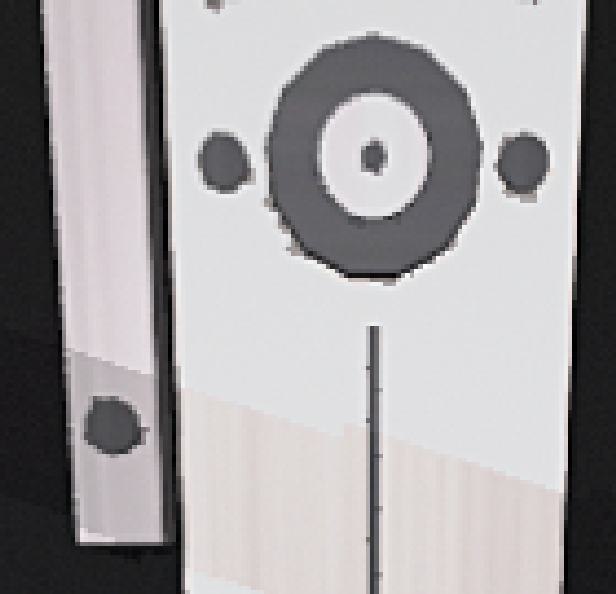

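{"api": "move_arm", "payload": {
  "commands": [
    [0,0.012,0.0025,0.001,-0.003],
    [0,0.024,0.0025,0.002,-0.003],
    [0,0.036,0.0025,0.002,-0.003],
    [0,0.048,0.0025,0.002,-0.003],
    [0,0.05,0.0025,0.002,-0.003]
  ]
}}

```text
t: 8.68
ee_pos: [686.7, 162.5, 75.1]
orientation: [-3.127, -0.011, 1.875]
contact_force: [-0.3, -0.8, -3.3]
gripper_width: 15.3
```

```bash
cat > cf.py <<'E'
from h import *
ex=np.array([-.297,.955]);ey=np.array([-.955,-.297])
s=manip.observe();R=Ro.from_euler('xyz',s['orientation']).as_matrix()
d=s['ee_pos'][:2]-[605.3,318.2]; F=s['contact_force']
print('t',s['t'],'nose x',(d@ex+146).round(1),'left y',(d@ey+25).round(1),'z under',(s['ee_pos'][2]-19).round(1),'yaw',s['orientation'][2].round(4),'tilt x,y up',R[2,:2].round(4),'F corner xyz',(F[:2]@ex).round(1),(F[:2]@ey).round(1),F[2].round(1),'T',s['torque'].round(2),'w',s['gripper_width'].round(1))
E
python3 cf.py
python3 - <<'E'
from h import *
for n in ('scene','top'):
    p,d=manip.capture(n); np.savez(f'pics/{n}1.npz',p=p,d=d)
    q=p[110:250,330:470] if n=='scene' else p[90:230,140:320]
    cv2.imwrite(f'pics/{n}1.png',cv2.resize(q,None,fx=4,fy=4,interpolation=cv2.INTER_CUBIC)[:,:,::-1])
E
python3 snap.py w11
```

```text
8.7833 [687.23928861 160.64507696  74.88562574] [-3.12672623 -0.01012397  1.87461829] 0.023Traceback (most recent call last):
  File "cf.py", line 5, in <module>
    print('t',s['t'],'nose x',(d@ex+146).round(1),'left y',(d@ey+25).round(1),'z under',(s['ee_pos'][2]-19).round(1),'yaw',s['orientation'][2].round(4),'tilt x,y up',R[2,:2].round(4),'F corner xyz',(F[:2]@ex).round(1),(F[:2]@ey).round(1),F[2].round(1),'T',s['torque'].round(2),'w',s['gripper_width'].round(1))
                                                                                                                                                                                                                                                                                         ^^^^^^^^^^^^^^^^^^^^^^^^
AttributeError: 'float' object has no attribute 'round'
```

View pics/scene1.png

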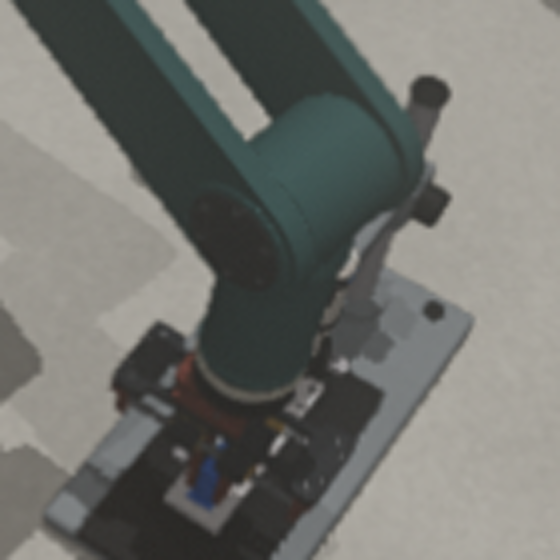

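View pics/top1.png

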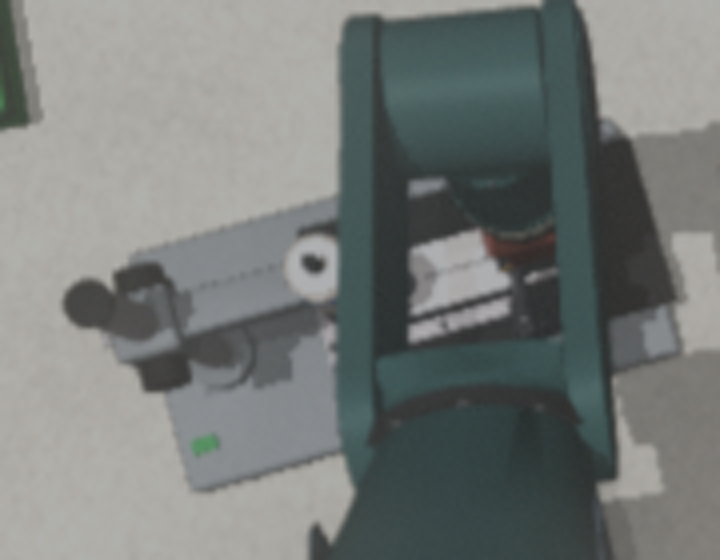

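View pics/w11.png

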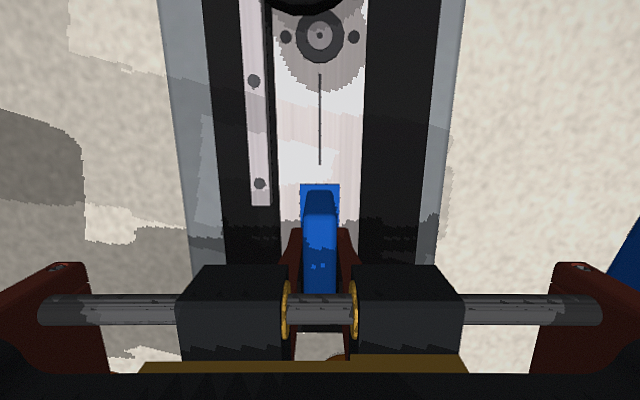

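```bash
sed -i "s/s\['gripper_width'\].round(1)/round(s['gripper_width'],1)/; s/(s\['ee_pos'\]\[2\]-19).round(1)/round(s['ee_pos'][2]-19,1)/" cf.py; python3 cf.py
python3 - <<'E'
from h import *
z=np.load('pics/w11.npz');M=cam('wrist',z);o=-M[2].T@M[3];print('cam pos',o)
ex=np.array([-.297,.955]);ey=np.array([-.955,-.297])
for n,off in (('scene',(330,110)),('top',(140,90))):
    C=cam(n);d=np.load(f'pics/{n}1.npz')['d']
    print(n,'cam zoom px',(proj(C,o)-off)*4)
    v,u=np.mgrid[0:400,0:640]; P=p_depth(C,np.c_[u.ravel(),v.ravel()],d.ravel())
    k=d.ravel()>0;P=P[k];px=np.c_[u.ravel(),v.ravel()][k]
    X=(P[:,:2]-[605.3,318.2])@ex;Y=(P[:,:2]-[605.3,318.2])@ey
    # points of robot in front region, per height band: max X with |Y+25|<45 and z between 90 and 600, exclude barrel
    for a,b in ((90,130),(130,170),(170,215),(215,250),(250,300),(300,350),(350,450)):
        m=(P[:,2]>a)&(P[:,2]<b)&(X<-50)&(X>-300)&(abs(Y+25)<110)
        if m.any():
            i=np.argsort(-X[m])[:4]; print(a,b,m.sum(),np.c_[X[m],Y[m],P[m][:,2],(px[m]-off)*4][i].round(0).tolist())
E
```

```text
t 8.8333 nose x -29.7 left y -6.5 z under 55.8 yaw 1.8739 tilt x,y up [ 0.0098 -0.0148] F corner xyz -0.9 -0.0 -4.0 T [-0.22 -0.2   0.01] w 15.6
cam pos [668.52461071 231.02250105 237.38642005]
scene cam zoom px [[293.72971626 310.96793686]]
90 130 73 [[-53.0, -45.0, 99.0, 304.0, 376.0], [-159.0, -27.0, 113.0, 220.0, 444.0], [-161.0, -25.0, 114.0, 216.0, 444.0], [-163.0, -27.0, 112.0, 216.0, 448.0]]
130 170 103 [[-149.0, -83.0, 169.0, 300.0, 436.0], [-153.0, -82.0, 167.0, 296.0, 440.0], [-154.0, -75.0, 167.0, 288.0, 436.0], [-154.0, -68.0, 168.0, 280.0, 432.0]]
170 215 880 [[-142.0, -104.0, 194.0, 336.0, 428.0], [-144.0, -111.0, 196.0, 344.0, 432.0], [-144.0, 40.0, 198.0, 172.0, 328.0], [-144.0, -119.0, 194.0, 352.0, 440.0]]
215 250 82 [[-178.0, -69.0, 249.0, 284.0, 396.0], [-185.0, 6.0, 244.0, 188.0, 352.0], [-188.0, 4.0, 244.0, 188.0, 356.0], [-189.0, 7.0, 243.0, 184.0, 356.0]]
250 300 281 [[-165.0, -71.0, 292.0, 308.0, 352.0], [-168.0, -73.0, 276.0, 304.0, 368.0], [-168.0, -73.0, 292.0, 308.0, 356.0], [-171.0, -71.0, 252.0, 292.0, 388.0]]
300 350 308 [[-143.0, -73.0, 348.0, 344.0,
[... 520 characters left out ...]
96.0, 264.0], [-143.0, 49.0, 200.0, 512.0, 328.0]]
215 250 90 [[-143.0, -9.0, 244.0, 480.0, 236.0], [-144.0, 0.0, 245.0, 484.0, 248.0], [-144.0, -11.0, 246.0, 480.0, 232.0], [-145.0, -2.0, 248.0, 484.0, 244.0]]
250 300 87 [[-137.0, -27.0, 293.0, 452.0, 196.0], [-138.0, -30.0, 294.0, 452.0, 192.0], [-139.0, -24.0, 294.0, 456.0, 200.0], [-139.0, -20.0, 286.0, 460.0, 208.0]]
300 350 110 [[-142.0, -21.0, 316.0, 456.0, 196.0], [-144.0, -17.0, 318.0, 460.0, 200.0], [-144.0, -17.0, 350.0, 452.0, 188.0], [-145.0, -15.0, 314.0, 464.0, 204.0]]
350 450 210 [[-124.0, 17.0, 448.0, 404.0, 220.0], [-125.0, 16.0, 450.0, 404.0, 216.0], [-125.0, 13.0, 447.0, 404.0, 212.0], [-126.0, 11.0, 447.0, 404.0, 208.0]]
```

{"api": "move_arm", "payload": {
  "commands": [
    [0,0.008,0,0.001,0.001],
    [0,0.016,0,0.002,0.001],
    [0,0.023,0,0.003,0.001],
    [0,0.023,0,0.004,0.001],
    [0,0.023,0,0.004,0.001]
  ]
}}

```text
t: 9.25
ee_pos: [680.1, 182.3, 70.6]
orientation: [-3.126, -0.01, 1.874]
contact_force: [0.3, 0.1, -4.6]
gripper_width: 15.8
```

```bash
python3 cf.py; python3 snap.py w12
```

```text
t 9.25 nose x -6.1 left y -6.1 z under 51.6 yaw 1.8737 tilt x,y up [ 0.0098 -0.0155] F corner xyz 0.0 -0.4 -4.6 T [-0.18 -0.18 -0.02] w 15.8
9.25 [680.14307592 182.25483719  70.63690898] [-3.12610437 -0.00977262  1.87374608] 0.011
```

View pics/w12.png

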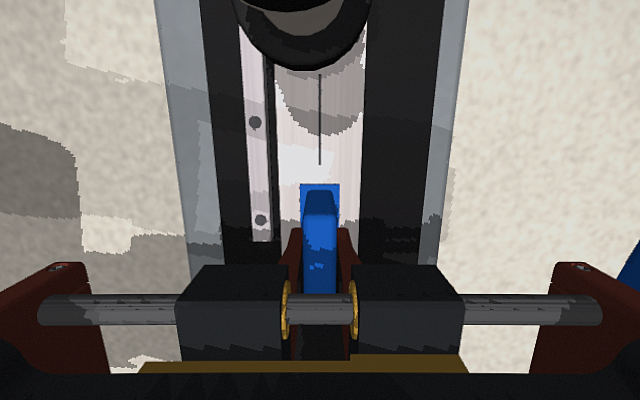

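{"api": "move_arm", "payload": {
  "commands": [
    [0,0,0,0.001,0],
    [0,0,0,0.002,0],
    [0,0,0,0.002,0]
  ]
}}

```text
t: 9.55
ee_pos: [680.7, 181.7, 69.8]
orientation: [-3.127, -0.009, 1.873]
contact_force: [-3.0, -0.1, 3.6]
gripper_width: 15.9
```

```bash
python3 cf.py
```

```text
t 9.55 nose x -6.8 left y -6.5 z under 50.8 yaw 1.873 tilt x,y up [ 0.0095 -0.0146] F corner xyz 0.8 2.9 3.6 T [-0.2   0.15 -0.04] w 15.9
```

{"api": "move_arm", "payload": {
  "commands": [
    [0,0.002,0,0.0015,0],
    [0,0.004,0,0.0015,0],
    [0,0.006,0,0.0015,0],
    [0,0.008,0,0.0015,0],
    [0,0.0085,0,0.0015,0]
  ]
}}

```text
t: 9.97
ee_pos: [680.0, 189.3, 69.6]
orientation: [-3.13, -0.008, 1.873]
contact_force: [2.3, -5.8, 6.2]
gripper_width: 16.0
```

```bash
python3 cf.py
```

```text
t 9.9667 nose x 0.7 left y -8.1 z under 50.6 yaw 1.8732 tilt x,y up [ 0.0076 -0.0111] F corner xyz -6.2 -0.5 6.2 T [-1.42 -0.73 -0.14] w 16.0
```

{"api": "move_arm", "payload": {
  "commands": [
    [0,0.0012,-0.002,0.001,0],
    [0,0.0012,-0.004,0.001,0],
    [0,0.0012,-0.006,0.001,0],
    [0,0.0012,-0.008,0.001,0],
    [0,0.0012,-0.008,0.001,0]
  ]
}}

```text
t: 10.38
ee_pos: [674.6, 187.6, 69.5]
orientation: [-3.135, -0.006, 1.873]
contact_force: [4.0, -4.7, 2.0]
gripper_width: 15.9
```

```bash
python3 cf.py
```

```text
t 10.3833 nose x 0.7 left y -2.3 z under 50.5 yaw 1.8728 tilt x,y up [ 0.0059 -0.0063] F corner xyz -5.7 -2.5 2.0 T [-0.99 -1.07 -0.11] w 15.9
```

{"api": "move_arm", "payload": {
  "commands": [
    [0,0.0012,-0.002,0.0012,0],
    [0,0.0012,-0.003,0.0012,0],
    [0,0.0012,-0.004,0.0012,0],
    [0,0.0012,-0.004,0.0012,0],
    [0,0.0012,-0.004,0.0012,0]
  ]
}}

```text
t: 10.8
ee_pos: [673.6, 187.2, 69.3]
orientation: [-3.141, -0.004, 1.872]
contact_force: [5.8, -5.6, 2.1]
gripper_width: 16.1
```

```bash
python3 cf.py; python3 snap.py w13
```

```text
t 10.8 nose x 0.6 left y -1.3 z under 50.3 yaw 1.8718 tilt x,y up [ 0.0043 -0.0006] F corner xyz -7.0 -3.9 2.1 T [-0.83 -1.14 -0.37] w 16.1
10.8 [673.57624061 187.18428501  69.3285057 ] [-3.14102819 -0.00434837  1.87178827] 0.001
```

View pics/w13.png

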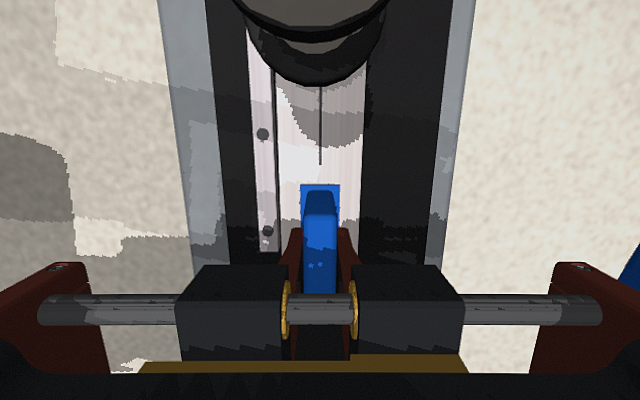

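Run:
```python
from h import *
z=np.load('pics/w13.npz');p=z['p']
cv2.imwrite('pics/w13z.png',cv2.resize(p[30:260,235:375],None,fx=2.6*2,fy=2.6,interpolation=cv2.INTER_NEAREST)[:,:,::-1])
```

```text
(no output)
```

View pics/w13z.png

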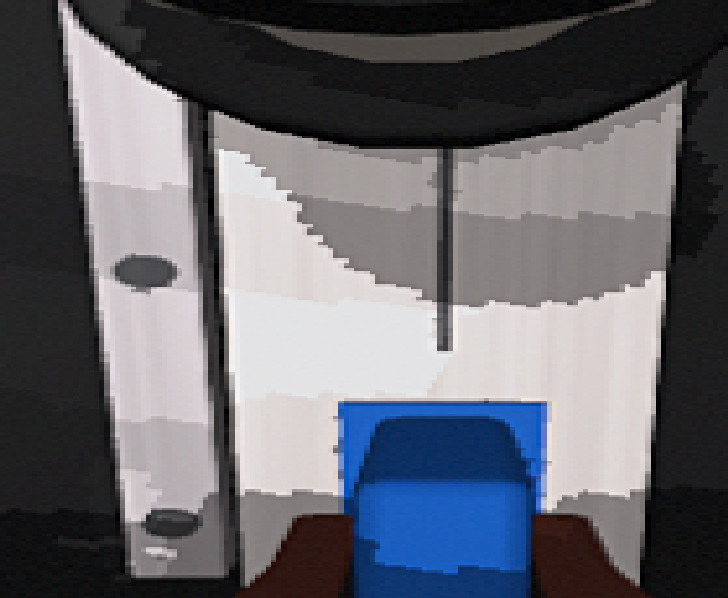

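{"api": "move_arm", "payload": {
  "commands": [
    [0,0.0006,-0.002,0.0005,0],
    [0,0.0006,-0.004,0.0005,0],
    [0,0.0006,-0.005,0.0005,0],
    [0,0.0006,-0.005,0.0005,0],
    [0,0.0006,-0.005,0.0005,0]
  ]
}}

```text
t: 11.27
ee_pos: [671.6, 186.6, 69.5]
orientation: [3.136, -0.004, 1.871]
contact_force: [6.8, -2.1, -1.0]
gripper_width: 15.8
```

```bash
python3 cf.py; python3 snap.py w14;  python3 - <<'E'
from h import *
z=np.load('pics/w14.npz');p=z['p']
cv2.imwrite('pics/w14z.png',cv2.resize(p[30:260,235:375],None,fx=2.6*2,fy=2.6,interpolation=cv2.INTER_NEAREST)[:,:,::-1])
E
```

```text
t 11.2667 nose x 0.6 left y 0.8 z under 50.5 yaw 1.8708 tilt x,y up [0.0036 0.0052] F corner xyz -4.0 -5.9 -1.0 T [-0.42 -1.37 -0.4 ] w 15.8
11.2667 [671.63252123 186.55013014  69.46710383] [ 3.1363822  -0.0036297   1.87084536] 0.002
```

View pics/w14z.png

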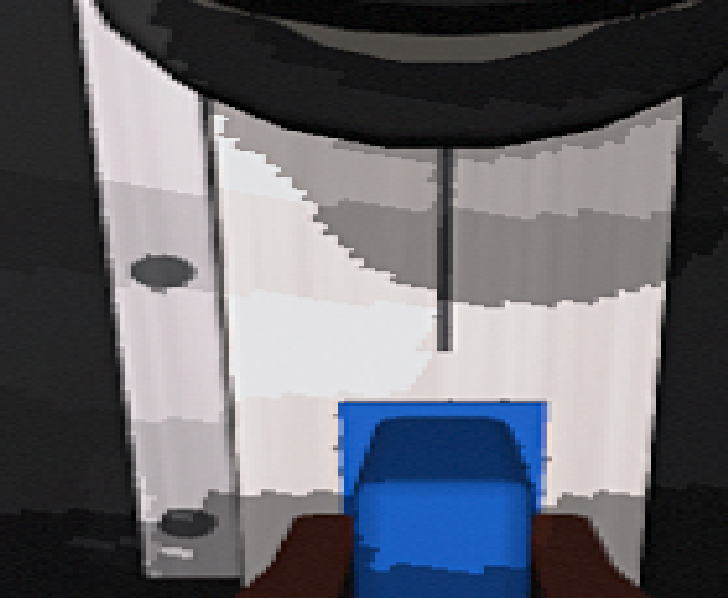

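{"api": "move_arm", "payload": {
  "commands": [
    [0,0.0008,-0.002,0.0008,0],
    [0,0.0008,-0.004,0.0008,0],
    [0,0.0008,-0.005,0.0008,0],
    [0,0.0008,-0.005,0.0008,0],
    [0,0.0008,-0.005,0.0008,0]
  ]
}}

```text
t: 11.73
ee_pos: [671.5, 186.5, 69.8]
orientation: [3.127, -0.003, 1.87]
contact_force: [10.2, -2.5, -2.0]
gripper_width: 15.8
```

```bash
python3 cf.py; python3 snap.py w15;  python3 - <<'E'
from h import *
z=np.load('pics/w15.npz');p=z['p']
cv2.imwrite('pics/w15z.png',cv2.resize(p[30:260,235:375],None,fx=2.6*2,fy=2.6,interpolation=cv2.INTER_NEAREST)[:,:,::-1])
E
```

```text
t 11.7333 nose x 0.6 left y 0.9 z under 50.8 yaw 1.8699 tilt x,y up [0.0027 0.0147] F corner xyz -5.4 -9.0 -2.0 T [-0.16 -1.91 -0.34] w 15.8
11.7333 [671.48748927 186.51723342  69.76310573] [ 3.12688765e+00 -2.71073094e-03  1.86989916e+00] 0.002
```

View pics/w15z.png

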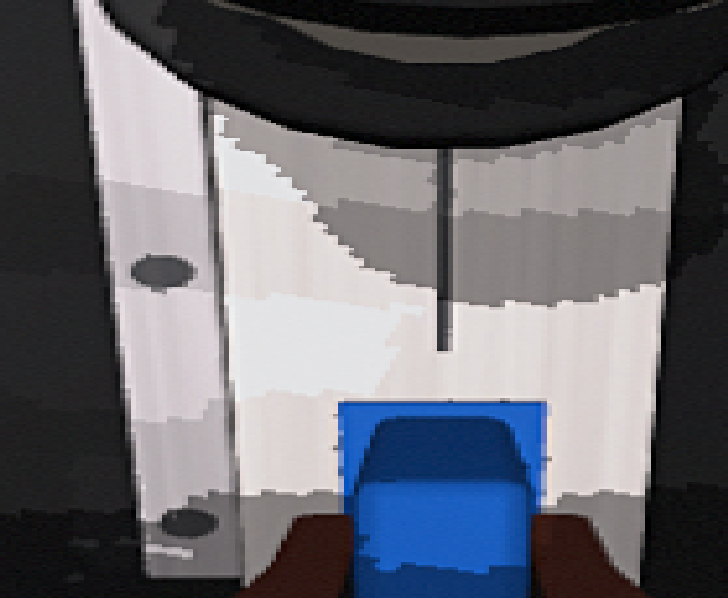

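{"api": "move_arm", "payload": {
  "commands": [
    [0,0.0008,-0.0005,0.001,0],
    [0,0.0008,-0.0005,0.002,0],
    [0,0.0008,-0.0005,0.003,0],
    [0,0.0008,-0.0005,0.003,0],
    [0,0.0008,-0.0005,0.003,0]
  ]
}}

```text
t: 12.2
ee_pos: [672.0, 186.6, 69.6]
orientation: [3.125, -0.002, 1.87]
contact_force: [-1.6, -5.9, 17.7]
gripper_width: 15.8
```

```bash
python3 cf.py
```

```text
t 12.2 nose x 0.5 left y 0.4 z under 50.6 yaw 1.8697 tilt x,y up [0.0016 0.017 ] F corner xyz -5.1 3.3 17.7 T [-0.92  0.82 -0.15] w 15.8
```

{"api": "move_arm", "payload": {
  "commands": [
    [0,0.0008,0.002,0.002,0],
    [0,0.0008,0.003,0.002,0],
    [0,0.0008,0.004,0.002,0],
    [0,0.0008,0.004,0.002,0],
    [0,0.0008,0.004,0.002,0]
  ]
}}

```text
t: 12.62
ee_pos: [672.8, 186.9, 69.4]
orientation: [3.13, -0.001, 1.87]
contact_force: [-7.7, -8.9, 20.9]
gripper_width: 15.8
```

```bash
python3 cf.py
```

```text
t 12.6167 nose x 0.6 left y -0.5 z under 50.4 yaw 1.8703 tilt x,y up [0.0005 0.0114] F corner xyz -6.2 10.0 20.9 T [-1.58  2.09  0.17] w 15.8
```

{"api": "move_arm", "payload": {
  "commands": [
    [0,0.0006,0.002,0.0015,0],
    [0,0.0006,0.004,0.0015,0],
    [0,0.0006,0.005,0.0015,0],
    [0,0.0006,0.005,0.0015,0],
    [0,0.0006,0.005,0.0015,0]
  ]
}}

```text
t: 13.03
ee_pos: [673.6, 187.1, 69.3]
orientation: [3.138, 0.001, 1.872]
contact_force: [-10.1, -10.2, 19.5]
gripper_width: 15.9
```

```bash
python3 cf.py
```

```text
t 13.0333 nose x 0.5 left y -1.3 z under 50.3 yaw 1.8715 tilt x,y up [-0.0005  0.0037] F corner xyz -6.7 12.7 19.5 T [-1.54  2.24  0.36] w 15.9
```

{"api": "move_arm", "payload": {
  "commands": [
    [0,0.0006,0.002,0.001,0],
    [0,0.0006,0.004,0.001,0],
    [0,0.0006,0.005,0.001,0],
    [0,0.0006,0.005,0.001,0],
    [0,0.0006,0.005,0.001,0]
  ]
}}

```text
t: 13.45
ee_pos: [674.2, 187.2, 69.3]
orientation: [-3.137, 0.002, 1.873]
contact_force: [-10.5, -10.0, 18.2]
gripper_width: 15.6
```

```bash
python3 cf.py
```

```text
t 13.45 nose x 0.4 left y -1.9 z under 50.3 yaw 1.873 tilt x,y up [-0.0016 -0.0045] F corner xyz -6.4 13.0 18.2 T [-1.36  1.79  0.45] w 15.6
```

{"api": "move_arm", "payload": {
  "commands": [
    [0,0.0006,-0.001,0.0003,0],
    [0,0.0006,-0.002,0.0003,0],
    [0,0.0006,-0.003,0.0003,0],
    [0,0.0006,-0.004,0.0003,0],
    [0,0.0006,-0.0045,0.0003,0]
  ]
}}

```text
t: 13.87
ee_pos: [671.7, 186.6, 69.5]
orientation: [-3.141, 0.002, 1.872]
contact_force: [6.2, -3.5, 0.4]
gripper_width: 15.9
```

```bash
python3 cf.py;python3 snap.py w16;  python3 - <<'E'
from h import *
z=np.load('pics/w16.npz');p=z['p']
cv2.imwrite('pics/w16z.png',cv2.resize(p[30:260,235:375],None,fx=2.6*2,fy=2.6,interpolation=cv2.INTER_NEAREST)[:,:,::-1])
E
```

```text
t 13.8667 nose x 0.6 left y 0.7 z under 50.5 yaw 1.8723 tilt x,y up [-0.0019 -0.0003] F corner xyz -5.2 -4.9 0.4 T [-0.28 -1.07 -0.22] w 15.9
13.8667 [671.71719489 186.61372682  69.48776113] [-3.14124372e+00  1.94146083e-03  1.87232834e+00] 0.013
```

View pics/w16z.png

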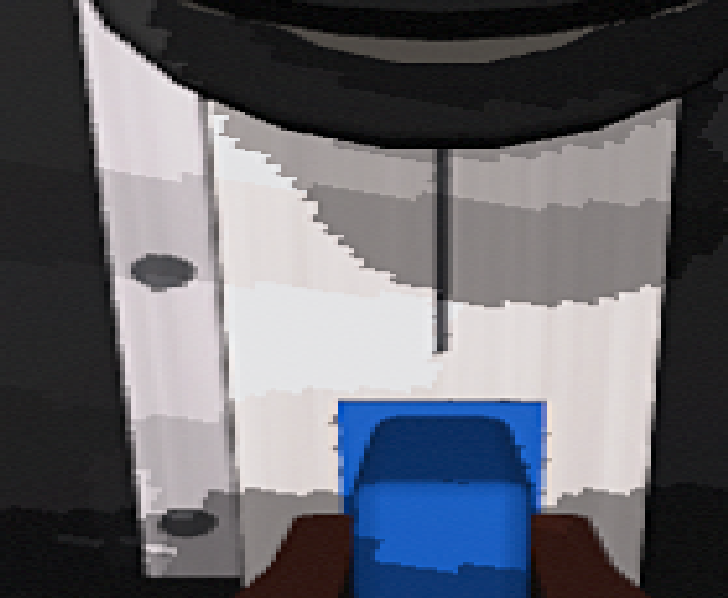

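{"api": "move_arm", "payload": {
  "commands": [
    [0,0.001,-0.002,0.0003,0],
    [0,0.0015,-0.003,0.0003,0],
    [0,0.0015,-0.003,0.0003,0],
    [0,0.0015,-0.003,0.0003,0],
    [0,0.0015,-0.003,0.0003,0]
  ]
}}

```text
t: 14.33
ee_pos: [671.6, 186.6, 69.8]
orientation: [3.136, 0.004, 1.872]
contact_force: [7.3, -6.3, 0.2]
gripper_width: 16.1
```

```bash
python3 cf.py; python3 snap.py w17; python3 cf.py; python3 -c "
from rig import manip
for i in range(12): manip.capture('top')
"; python3 cf.py; python3 snap.py w18
python3 - <<'E'
from h import *
z=np.load('pics/w18.npz');p=z['p']
cv2.imwrite('pics/w18z.png',cv2.resize(p[30:260,235:375],None,fx=2.6*2,fy=2.6,interpolation=cv2.INTER_NEAREST)[:,:,::-1])
E
```

```text
t 14.3333 nose x 0.6 left y 0.8 z under 50.8 yaw 1.8719 tilt x,y up [-0.0038  0.0052] F corner xyz -8.1 -5.1 0.2 T [-0.74 -1.29 -0.11] w 16.1
14.3333 [671.59822555 186.6190709   69.83181203] [3.13640283 0.00379275 1.87193721] 0.002
t 14.3833 nose x 0.6 left y 0.7 z under 50.9 yaw 1.872 tilt x,y up [-0.0038  0.0053] F corner xyz -7.6 -4.5 0.2 T [-0.77 -1.29 -0.12] w 15.4
t 14.9833 nose x 0.7 left y 0.7 z under 50.8 yaw 1.872 tilt x,y up [-0.0038  0.0052] F corner xyz -8.9 -4.8 0.3 T [-0.7  -1.3  -0.15] w 15.7
14.9833 [671.61739423 186.62767822  69.84629024] [3.13638128 0.00383514 1.87197782] 0.001
```

View pics/w18z.png

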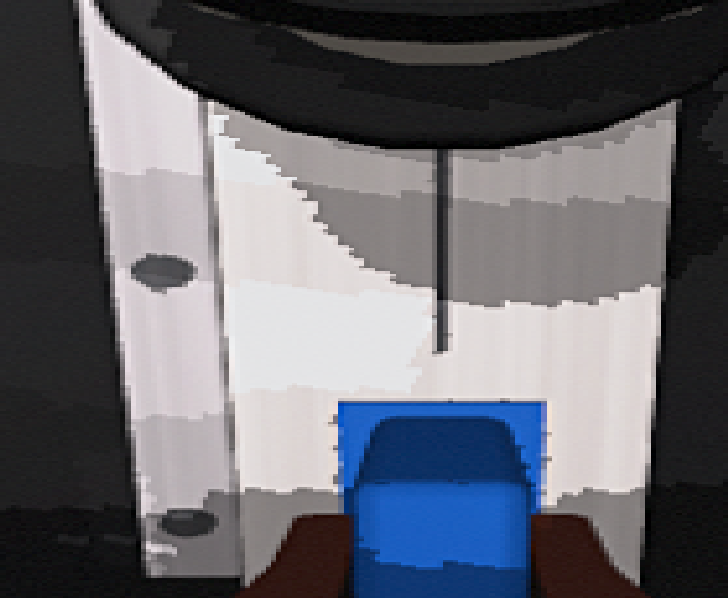

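{"api": "move_arm", "payload": {
  "commands": [
    [0,0.001,-0.002,0.0006,0],
    [0,0.001,-0.003,0.0006,0],
    [0,0.001,-0.004,0.0006,0],
    [0,0.001,-0.004,0.0006,0],
    [0,0.001,-0.004,0.0006,0]
  ]
}}

```text
t: 15.45
ee_pos: [671.5, 186.6, 69.9]
orientation: [3.129, 0.005, 1.872]
contact_force: [8.3, -3.2, -0.8]
gripper_width: 15.7
```

```bash
python3 cf.py;  python3 -c "
from rig import manip
for i in range(10): manip.capture('top')
"; python3 cf.py
python3 - <<'E'
from h import *
p,d=manip.capture('top');cv2.imwrite('pics/top2.png',p[:,:,::-1])
p,d=manip.capture('scene');cv2.imwrite('pics/scene2.png',p[:,:,::-1])
E
```

```text
t 15.45 nose x 0.6 left y 0.9 z under 50.9 yaw 1.8716 tilt x,y up [-0.0051  0.0127] F corner xyz -5.5 -7.0 -0.8 T [-0.27 -1.61 -0.1 ] w 15.7
t 15.95 nose x 0.6 left y 0.8 z under 51.0 yaw 1.8716 tilt x,y up [-0.0051  0.0127] F corner xyz -7.5 -7.9 -1.5 T [-0.29 -1.63 -0.01] w 15.7
```

View pics/top2.png

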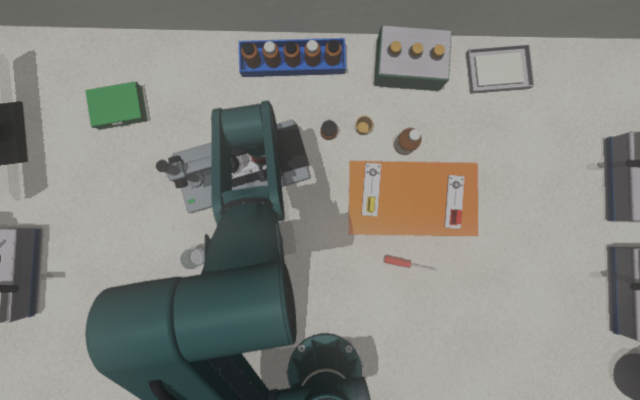

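View pics/scene2.png

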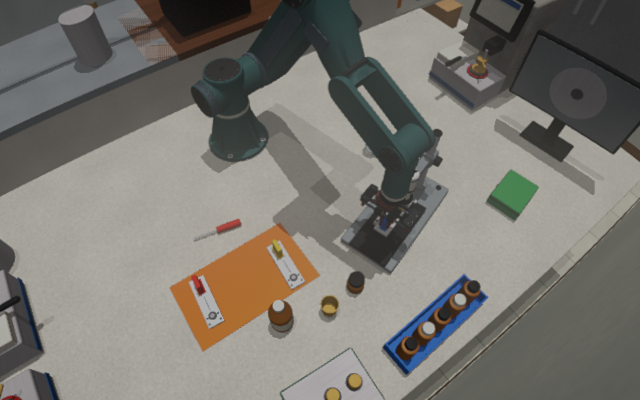

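```bash
python3 -c "
from rig import manip
print(manip.close_job())
"; python3 cf.py
```

```text
the job is handed in; nothing more can be done
None
the job is handed in; nothing more can be done
```

The blue carrier is seated nose first in the fence corner, still held by its handle and pressed lightly against both fences. I handed the job in at about 16 s of the 64 s allowed; no verdict came back.

I gripped the handle about 11 mm behind its centre to stay clear of the barrel. The carrier then went in low under the ring light and down onto the stage, against the end fence first and then the side fence.

**Last checks:**

| Check | Reading | Limit |
|---|---|---|
| Nose corner, x and y from the fence corner | about +0.6 and +0.8 mm, by my own corner estimate | 5 mm |
| Plate underside height | about 51 mm, stage top at 50 mm | within 3 mm |
| Angle to the fence line | under 0.001 rad | 0.03 rad |
| Tool tilt | about 0.014 rad | 0.03 rad |
| Push at the wrist towards the end fence | 5.5–7.5 N | 1–60 N |
| Push at the wrist towards the side fence | 7–8 N | 1–60 N |

- **Position and contact:** both held steady over half a second, and pushing harder did not move the carrier any further.
- **Pictures:** the gap to the side fence had closed. The other carriers and the bench items looked unmoved, and I saw no contact with the optics.

**Less certain:**
- **Fence forces:** they are inferred from the wrist force, so friction takes part of each reading.
- **End fence:** I could not see this contact because the ring light hides it.
- **Tilt:** the tool tilted to about 0.02 rad during the moves. I brought it back level, but the final push added the 0.014 rad above. The carrier's own tilt was not measured separately.

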